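Poise the setting punch over the stud through the jig's guide bush

TASK

Lift the slim straight-handled setting punch out of the wooden stand and lower it, upright, tip first through the brass guide bush of the stud-setting jig, until its tip hangs centred about 1 cm above the stud on the anvil. Nothing may touch the jig at any time: neither the bush, whose bore is polished, nor the stud. Finish while still holding the punch there, steady in the gripper, ready for the blow; leave the knob-handled burnisher in the stand and the other things where they are.

Things in the scene. Friction and masses are not known exactly. Their poses are not given: they have to be found in the camera images.
- punch_grip (a point): Setting punch (loose, 90 g, round): on its axis, mid-height of the handle, 111 mm above the tip; z points up from tip to cap. Steel shank 10 mm across, 75 long; flange 26 across, 6 thick; straight pale wood handle 20 across, 60 long; steel cap 16 across, 4 high. It starts hanging upright by the flange in either hole of the stand, this point 116 mm above the table.
- punch_tip (a point): The centre of the lower end of the punch's shank. At the start 5 mm above the table, under the stand's board.
- jig_bore (a point): Fixed jig: on the guide bush's axis at its upper rim, 95 mm above the table, the jig's highest part. Bore 21 mm across, vertical, open below, 15 mm deep (brass bush 34 across, 5 mm proud of a 10 mm grey plate). Jig's x points to its rear: plate 96 x 64 mm from 32 before to 64 behind the axis, on a rear column; base 120 x 100 x 12 mm, 48 before to 72 behind.
- jig_stud (a point): The top of the small brass stud (12 mm across) on the round steel anvil, exactly under the bush on the bore's axis, 40 mm above the table: 55 mm below the bush's upper rim and 40 mm below the guide plate's underside. Part of the jig.
- stand_top (a point): Centre of the upper face of the wooden tool stand (fixed), 80 mm above the table. Board 60 x 150 x 10 mm on two cheeks; its two holes, 16 mm in diameter, lie 45 mm either way along the stand's y axis. One holds the punch, the other the burnisher.
- burnisher_knob (a point): Middle of the rounded wood knob (34 mm across, 31 mm high) of the burnisher, a loose tool like the punch but shorter, its top 33 mm lower than the punch's. It hangs in the stand's other hole and stays there.
- paste_jar: Bystander: round paste jar with a dark blue lid, 65 mm across, 64 mm high; origin at the centre of its underside.
- cream_pot: Bystander: white round pot, 43 mm across, 58 mm high; origin at the centre of its underside.
- wax_block: Bystander: wax block 40 x 72 x 32 mm; origin at the centre of its underside.
Not all that is in view belongs to the job. Of the things shaped like the part that bears stand_top, the wooden one is meant. Leave any green look-alike of the part that bears punch_grip alone.

How it is judged (in metres and radians):
On the way:
1. the punch is lifted clear of the stand, in the gripper (z of punch_tip in the frame of stand_top above 0.003 m and contact force between the fingers and punch above 1 N), for 0.1 s.
At the end, for the whole second after the job is handed in: The punch is held by the fingers, still (below 10 mm/s), upright within 0.08 rad, through the bush, with its tip within 3.5 mm of the bore's axis and 3 to 18 mm above the stud, touching neither the bush nor the stud (horizontal distance between punch_tip and jig_stud below 0.0035 m and angle between punch_grip's own z axis and vertical below 0.08 rad and z of punch_tip in the frame of jig_stud between 0.003 and 0.018 m and contact force between the fingers and punch above 1 N and contact force between punch and jig below 0.3 N and linear speed of punch below 0.01 m/s); the arm keeps its last pose, push and grip.
It fails at once if something touches the jig (over 0.3 N) (contact force between jig and anything else above 0.3 N).
It fails at once if the burnisher is moved more than 15 mm (distance of burnisher_knob from where it was at the start of the episode above 0.015 m).
It fails at once if a bystander is moved more than 15 mm (distance of any of paste_jar, cream_pot, wax_block from where it was at the start of the episode above 0.015 m).
It also fails if it takes over 51 s, if anything falls off the work surface, if the arm or the gripper's body presses on something with over 40 N, if the wrist force passes 120 N, or if a joint passes its speed limit or range.

ROBOT

A 6-joint arm with a two-finger parallel gripper is mounted at the origin on a cart in front of the work surface, level with it; the furniture and walls round the work are solid. World frame = base frame: x ahead of the robot, y to its left, z up, the work surface at z = 0. Lengths are in m, angles in degrees, forces in N, time in s.
With the tool pointing down it reaches from about 0.4 to 0.825 m from the base axis. Payload 7 kg.
Tool frame: the origin (TCP) lies at the very end of the fingers, on their centre line; the grasp point (between the pads) lies 19 mm behind it (ctrl.hold_point_z is the distance from the TCP to the grasp point, in m); z points along the fingers, y is the line along which they close (so a half turn about z gives the same grasp; the last joint's range is limited). The gripper opens to 88 mm and grips with 3 to 60 N. Pads are 19 mm wide; open, the fingers measure 130 mm over their backs; the gripper's body (78 mm by 193 mm) begins 47 mm behind the grasp point.
Start: joints at [90.762, 20.546, 0.682, 0, -70.136, -16.507], TCP at [0.183, 0.65, 0.227] pointing down, gripper open.
Joint ranges: [-176.03, 176.03], [-82.01, 121.73], [-58.28, 71.71], [-173.87, 95.51], [-174.79, -0.11], [-173.66, 173.66]. Speed limits (degrees/s): [136.94, 136.94, 172.46, 180, 180, 180].

INTERFACE

Orientations are given as [roll, pitch, yaw] about the fixed x, y, z axes, in that order (R = Rz(yaw) Ry(pitch) Rx(roll)).
In Python, from plant import sensors, viewer, workorder, ctrl gives the robot as it stands.
- The arm moves only by the shell command python3 -m pendant 'ROWS'. ROWS is JSON, a list of rows, each a list of 3 entries, a list of its own where there are three numbers: the opening, from -1 (shut) to 1 (fully open), so that 0 is half open, then the shift along the tool's x, y, z in m, then the turn, a rotation vector about the tool's x, y, z in degrees. A call has 1 to 10 rows; each row is the pose to reach, as a shift and turn from the pose commanded when the call began, along the tool's axes at that moment; what a row does not reach only later rows make up. A row lasts 1/12 s, in which the tool goes at most 41.7 mm and 7.16 degrees, less where a joint would pass 70% of its speed; a pose out of reach is approached as far as the arm can. A call with a gripper value outside its range is refused whole. The fingers move at their own pace and stop on an object; the grip force is fixed at half the most. Time passes only in rows, so rows that repeat a pose let the fingers close. It gives the time, the measured TCP pose, the force, the opening and the grip force at its end, in the units of the state.
- sensors.get_obs(): the state, without advancing time (a new reading comes with each control period).
- viewer.snapshot(name): name is "scene" or "side" or "wrist"; returns the picture (420x560x3 uint8, red, green, blue); there is no depth.
- viewer.camera_params(name): a dict with "fx", "fy", "cx", "cy" (pixels), "extrinsics" (4x4, takes a point from world to camera coordinates). Camera axes: x right, y up, looking along -z (the intrinsics and any distortion apply to the point x, -y, -z); pixel columns grow to the right and rows downward; lengths in m; the calibration is good to about 2 mm. A picture is of the moment at which its call begins: read the wrist's pose just before it. camera_params takes no time and is no camera call; for the wrist camera it gives the pose at the moment of the call.
- workorder.close_job(): hands the job in; it is judged then, once.
The state is a dict: "clock": time; "joint_pos": joint angles; "qvel": joint speeds; "tau": joint torques, N m; "tool_pos": TCP position; "orientation": TCP orientation; "force": force on the tool from outside, world axes, zero at the start; "moment": the same for the moment, N m; "opening": finger opening in m; "gripper_force": force on a finger pad.
Only numpy, scipy, OpenCV 4.12 (cv2) and the standard library are available. Lean on these libraries where they do the work, as an engineer would, in place of code of your own. Each camera call takes 0.05 s, during which the arm holds its last target. There are 200 camera calls.

## Working session

There is one attempt and no reset: what is moved stays moved. The work goes in short steps, Python scripts to look and compute and a shell command to move; the robot and the scene stay as the last step left them, time stands still between calls to the robot, and variables do not carry over. Pictures are saved under pics/ and viewed, at most 10 in all, crops included, and the job is handed in when it is done.

```bash
mkdir -p pics; ls; python3 - <<'E'
from plant import sensors, viewer, ctrl
import cv2,numpy as np
o=sensors.get_obs();print(o)
print(ctrl.hold_point_z)
for n in("scene","side","wrist"):
    p=viewer.camera_params(n);im=viewer.snapshot(n)
    print(n,{k:(np.round(v,4).tolist()) for k,v in p.items()})
    cv2.imwrite(f"pics/{n}0.png",im[:,:,::-1])
E
```

```text
pics
{'clock': 0.0, 'joint_pos': array([ 9.07612077e+01,  2.05922026e+01,  6.33214023e-01, -2.18784312e-02,
       -7.01366812e+01, -1.65075622e+01]), 'qvel': array([-0.00032305, -0.03164512, -0.09173222, -0.02678754, -0.05260156,
       -0.0758336 ]), 'tau': array([ 6.21360687e-04, -5.82716238e+01,  2.93050647e+01,  6.99710146e+00,
        7.03025493e-03, -1.55522353e-04]), 'tool_pos': array([0.18305591, 0.64917918, 0.22560426]), 'orientation': array([ 1.79902429e+02, -7.46744173e-03, -1.57537991e+01]), 'force': array([ 0.03802099,  0.43697972, -0.17554705]), 'moment': array([0.03303038, 0.05386122, 0.01823369]), 'gripper_force': 0.0, 'opening': 0.08764685453447194}
0.0188
scene {'fx': 528.1563, 'fy': 528.1563, 'cx': 276.1577, 'cy': 207.5911, 'extrinsics': [[0.7839, -0.6209, 0.0003, -0.462], [0.2709, 0.3424, 0.8996, -0.2296], [-0.5587, -0.7051, 0.4366, -0.9079], [0.0, 0.0, 0.0, 1.0]]}
side {'fx': 430.3901, 'fy': 430.3901, 'cx': 280.2528, 'cy': 206.2118, 'extrinsics': [[-0.9742, -0.2252, 0.0167, 0.539], [0.1617, -0.6441, 0.7476, -0.1918], [-0.1576, 0.731, 0.6639, -0.9164], [0.0, 0.0, 0.0, 1.0]]}
wrist {'fx': 358.8376, 'fy': 358.8376, 'cx': 279.0657, 'cy': 213.7023, 'extrinsics': [[-0.2718, -0.9624, 0.0012, 0.6743], [0.9222, -0.2608, -0.2856, 0.0356], [0.2752, -0.0765, 0.9583, -0.3907], [0.0, 0.0, 0.0, 1.0]]}
```

View pics/scene0.png

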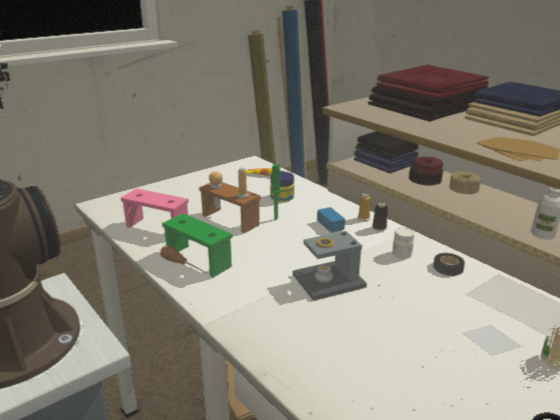

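View pics/side0.png

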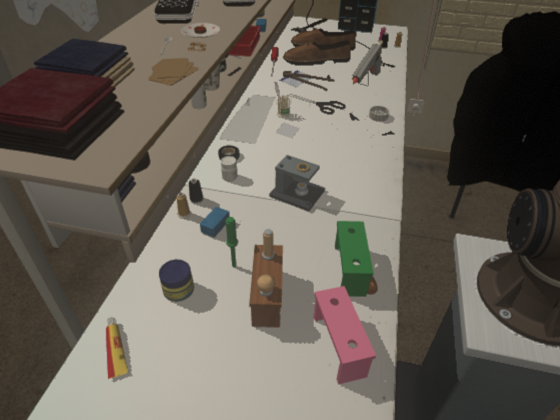

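View pics/wrist0.png

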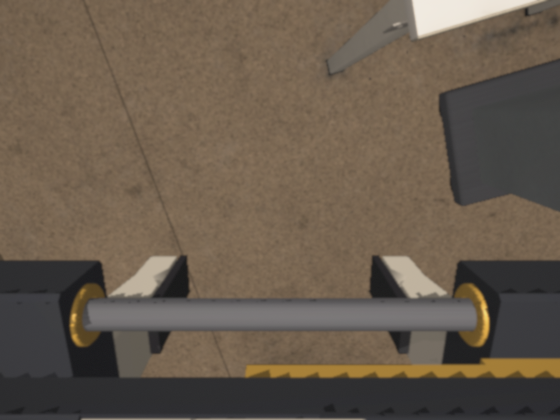

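The scene picture shows the punch handle at about (242,183), the knob at (216,178) and the bush at (325,243). In the side picture they are at (268,243), (265,283) and (303,167). The wrist view shows only floor. Next I'll enlarge these areas for precise pixels.

```bash
python3 - <<'E'
import cv2,numpy as np
s=cv2.imread("pics/scene0.png");d=cv2.imread("pics/side0.png")
def c(im,x,y):
    k=cv2.resize(im[y:y+60,x:x+80],None,fx=5,fy=5,interpolation=cv2.INTER_CUBIC)
    for i in range(0,80,10):
        cv2.putText(k,str(x+i),(i*5,8),0,.3,(0,0,255)); cv2.line(k,(i*5,10),(i*5,14),(0,0,255))
    for i in range(10,60,10):
        cv2.putText(k,str(y+i),(0,i*5+4),0,.3,(0,0,255)); cv2.line(k,(20,i*5),(24,i*5),(0,0,255))
    return k
cv2.imwrite("pics/m1.png",np.vstack([np.hstack([c(s,195,162),c(s,290,226)]),np.hstack([c(d,228,225),c(d,262,150)])]))
E
```

```text
(no output)
```

View pics/m1.png

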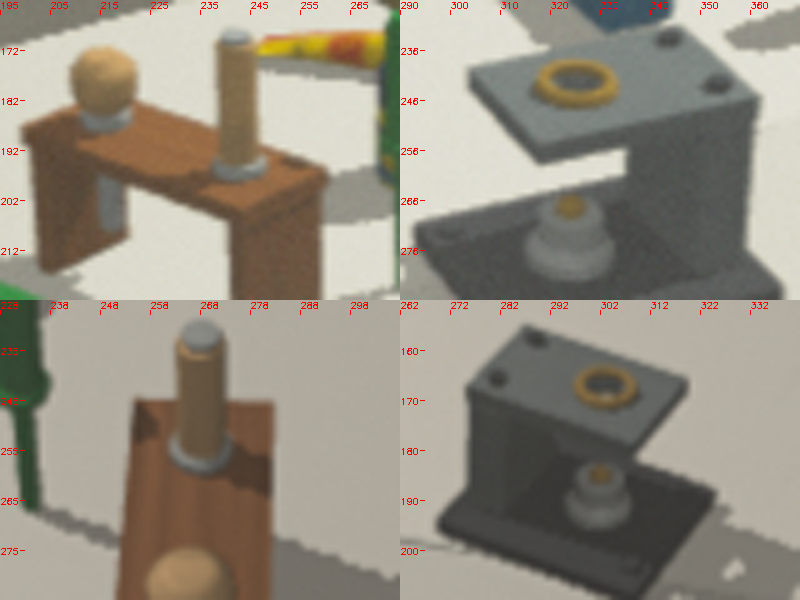

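```bash
cat > h.py <<'E'
import numpy as np
from scipy.optimize import least_squares
from plant import viewer
def proj(p,X):
    c=np.array(p["extrinsics"])@np.append(X,1); return np.array([p["cx"]+p["fx"]*c[0]/-c[2],p["cy"]+p["fy"]*-c[1]/-c[2]])
def tri(obs,z=None):
    f=lambda X:np.concatenate([proj(p,X)-u for p,u in obs])
    if z is None: r=least_squares(f,[.6,.3,.1])
    else:
        r=least_squares(lambda q:f([q[0],q[1],z]),[.6,.3])
    return np.round(r.x,4),np.round(r.fun,1)
E
python3 - <<'E'
from h import *
S=viewer.camera_params("scene");D=viewer.camera_params("side")
P={"cap":((242.2,168.8),(268.4,231),.155+.0+.0),"flangetop":((242.8,194.8),(268.2,256),.086),"knob":((215.8,178.4),(266.2,282),None),
"bush":((325.2,241.5),(303,167),.095),"stud":((324,267),(302,185),.040),"boardC_n":((260,197),(255,245),.08)}
for k,(a,b,z) in P.items():
    print(k,*tri([(S,a),(D,b)]), *(tri([(S,a),(D,b)],z) if z else ()))
# jig plate corners (top face), each camera, z=.09 ; board corners z=.08
for n,p,L,z in[("S",S,[(304,239.5),(319,257.5),(361.6,245.5),(348,231.5)],.09),("D",D,[(287,155),(276,168),(308,179.5),(319.5,165.5)],.09),
 ("S",S,[(199.5,187),(243,205),(260,197),(223,181)],.08),("D",D,[(255,245),(282.7,245.4)],.08)]:
    print(n,[tri([(p,u)],z)[0].tolist() for u in L])
E
```

```text
cap [0.5595 0.0909 0.1505] [-0.6  0.4 -0.5 -0.5] [0.5589 0.0924] [-1.3 -1.5 -0.3 -1.6]
flangetop [0.56   0.0944 0.0825] [-1.1  0.7 -0.8 -0.8] [0.5594 0.0953] [-1.5 -0.7 -0.7 -1.6]
knob [0.5412 0.1776 0.1036] [-0.2  0.1 -0.1 -0.1]
bush [ 0.5454 -0.2069  0.0956] [-0.6  0.5 -0.7 -0.7] [ 0.5456 -0.2068] [-0.6  0.7 -0.8 -0.5]
stud [ 0.5452 -0.2069  0.0374] [-0.7  0.5 -0.7 -0.8] [ 0.5443 -0.2074] [-0.8 -0.4 -0.3 -1.6]
boardC_n [0.5939 0.0684 0.0779] [-0.2  0.1 -0.2 -0.2] [0.5935 0.0688] [-0.5 -0.7 -0.1 -0.7]
S [[0.5271, -0.1674], [0.504, -0.2362], [0.599, -0.2545], [0.6191, -0.1979]]
D [[0.5952, -0.2537], [0.61, -0.1906], [0.5227, -0.1641], [0.5044, -0.2286]]
S [[0.5104, 0.2048], [0.5353, 0.0541], [0.5921, 0.065], [0.5766, 0.2006]]
D [[0.5929, 0.0706], [0.5361, 0.0577]]
```

```bash
cat >> h.py <<'E'
from scipy.spatial.transform import Rotation as R
from plant import sensors
def shift(target_tcp):
    o=sensors.get_obs(); r=R.from_euler("xyz",o["orientation"],degrees=True)
    return np.round(r.inv().apply(np.array(target_tcp)-o["tool_pos"]),4)
E
python3 - <<'E'
from h import *
S=viewer.camera_params("scene");D=viewer.camera_params("side")
for k,a,b in[("greentop",(275,165),(230,218)),("greenbot",(277,219),(234,267)),("jarlid",(284,178),(176,274)),("wax",(331,216),(214,220))]:
    print(k,*tri([(S,a),(D,b)]))
print(shift([.5597,.0925,.240]))
E
```

```text
greentop [0.6431 0.0716 0.147 ] [ 0.2 -0.1  0.1  0.1]
greenbot [ 6.453e-01  7.210e-02 -6.000e-04] [-1.2  0.8 -0.9 -0.9]
jarlid [0.7377 0.1616 0.0549] [-1.9  1.5 -1.2 -1.4]
wax [ 0.7279 -0.0361  0.0256] [-0.7  0.6 -0.6 -0.7]
[ 0.5136  0.4337 -0.0136]
```

```bash
python3 -m pendant '[[0,[0.03,0.025,-0.014],[0,0,0]],[0,[0.06,0.05,-0.014],[0,0,0]],[0,[0.09,0.075,-0.014],[0,0,0]],[0,[0.12,0.1,-0.014],[0,0,0]],[0,[0.15,0.125,-0.014],[0,0,0]],[0,[0.18,0.15,-0.014],[0,0,0]],[0,[0.21,0.175,-0.014],[0,0,0]],[0,[0.24,0.2,-0.014],[0,0,0]],[0,[0.26,0.22,-0.014],[0,0,0]],[0,[0.26,0.22,-0.014],[0,0,0]]]'
python3 -m pendant '[[0,[0.03,0.025,0],[0,0,0]],[0,[0.06,0.05,0],[0,0,0]],[0,[0.09,0.075,0],[0,0,0]],[0,[0.12,0.1,0],[0,0,0]],[0,[0.15,0.125,0],[0,0,0]],[0,[0.18,0.15,0],[0,0,0]],[0,[0.21,0.18,0],[0,0,0]],[0,[0.24,0.205,0],[0,0,0]],[0,[0.25,0.21,0],[0,0,0]],[0,[0.25,0.21,0],[0,0,0]]]'
python3 - <<'E'
from h import *
import cv2
print(shift([.5597,.0925,.240]),sensors.get_obs()["joint_pos"].round(1))
p=viewer.camera_params("wrist");im=viewer.snapshot("wrist")
np.save("w1.npy",p["extrinsics"]);cv2.imwrite("pics/w1.png",im[:,:,::-1])
for X in([.5597,.0925,.15],[.5597,.0925,.086],[.5412,.1776,.1036]):print(proj(p,X).round(1))
E
```

```text
clock: 0.98
tool_pos: [0.3751, 0.3633, 0.2407]
orientation: [180.0, 0.0, -15.9]
force: [-0.8, -0.3, -0.5]
opening: 0.0439
gripper_force: 0.0
clock: 1.82
tool_pos: [0.5587, 0.0951, 0.2398]
orientation: [179.9, 0.0, -16.0]
force: [0.6, 0.2, 0.7]
opening: 0.0434
gripper_force: 0.0
[ 0.0017  0.0022 -0.0001] [ 29.4   9.9 -12.1   0.  -68.1  44.6]
[282.  216.5]
[281.4 195.4]
[194.2 245.8]
```

View pics/w1.png

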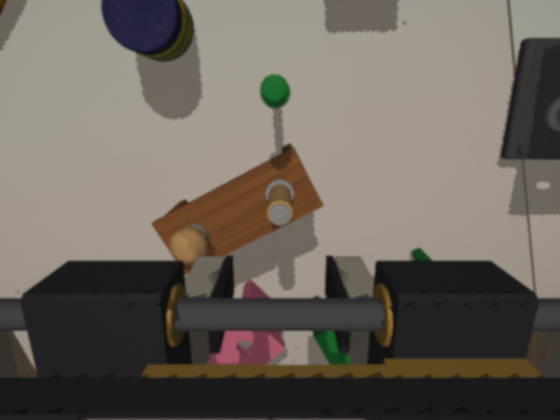

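The wrist view shows the cap at (280,213), the flange ring around (280,191) and the knob at (189,245). All are within 5 px of the prediction, so I'll fuse the views.

```bash
python3 - <<'E'
from h import *
S=viewer.camera_params("scene");D=viewer.camera_params("side");W=viewer.camera_params("wrist");W["extrinsics"]=np.load("w1.npy")
for k,a,b,c,z in[("cap",(242.2,168.8),(268.4,231),(280,213.5),.15),("fl",(242.8,194.8),(268.2,256),(280,191),.086)]:
    o=[(S,a),(D,b),(W,c)]
    print(k,*tri(o),*tri(o,z),tri(o[2:],z)[0])
print(shift([.561,.0925,.097]))
E
```

```text
cap [0.5618 0.0931 0.1498] [-0.4  0.2 -1.9  0.3  0.4  0.5] [0.5618 0.0931] [-0.3  0.1 -1.9  0.2  0.4  0.5] [0.5622 0.0933]
fl [0.5622 0.0931 0.0809] [-0.   1.2 -1.7 -0.9 -0.1  0.7] [0.5628 0.0931] [ 0.2 -0.8 -2.  -2.6 -0.2  1.3] [0.5639 0.0926]
[0.0042 0.0026 0.1428]
```

```bash
python3 -m pendant '[[0,[0.005,0.002,0.02],[0,0,0]],[0,[0.005,0.002,0.045],[0,0,0]],[0,[0.005,0.002,0.07],[0,0,0]],[0,[0.005,0.002,0.095],[0,0,0]],[0,[0.005,0.002,0.115],[0,0,0]],[0,[0.005,0.002,0.13],[0,0,0]],[0,[0.005,0.002,0.14],[0,0,0]],[0,[0.005,0.002,0.143],[0,0,0]],[0,[0.005,0.002,0.143],[0,0,0]],[0,[0.005,0.002,0.143],[0,0,0]]]'
python3 -m pendant '[[-1,[0,0,0],[0,0,0]],[-1,[0,0,0],[0,0,0]],[-1,[0,0,0],[0,0,0]],[-1,[0,0,0],[0,0,0]],[-1,[0,0,0],[0,0,0]],[-1,[0,0,0],[0,0,0]],[-1,[0,0,0],[0,0,0]],[-1,[0,0,0],[0,0,0]],[-1,[0,0,0],[0,0,0]],[-1,[0,0,0],[0,0,0]]]'
```

```text
clock: 2.7
tool_pos: [0.5621, 0.0948, 0.0984]
orientation: [-180.0, -0.1, -15.7]
force: [0.3, 0.2, 0.2]
opening: 0.0439
gripper_force: 0.0
clock: 3.53
tool_pos: [0.5619, 0.0941, 0.098]
orientation: [-180.0, -0.0, -15.7]
force: [-1.6, 0.7, 6.0]
opening: 0.019
gripper_force: 30.0
```

```bash
python3 -m pendant '[[-1,[0,0,-0.005],[0,0,0]],[-1,[0,0,-0.015],[0,0,0]],[-1,[0,0,-0.03],[0,0,0]],[-1,[0,0,-0.05],[0,0,0]],[-1,[0,0,-0.07],[0,0,0]],[-1,[0,0,-0.09],[0,0,0]],[-1,[0,0,-0.11],[0,0,0]],[-1,[0,0,-0.125],[0,0,0]],[-1,[0,0,-0.13],[0,0,0]],[-1,[0,0,-0.13],[0,0,0]]]'
python3 - <<'E'
from h import *
t=np.array([.5454,-.2069,.2278]);d=shift(t);print(d)
import cv2
print(shift([.475,-.19,.2278]))
E
```

```text
clock: 4.37
tool_pos: [0.5622, 0.0944, 0.2293]
orientation: [-179.9, -0.1, -15.7]
force: [-0.2, 1.0, -1.4]
opening: 0.0193
gripper_force: 30.0
[0.0656 0.2945 0.001 ]
[-0.0068  0.2974  0.0009]
```

```bash
python3 -m pendant '[[-1,[0.003,0.012,0],[0,0,0]],[-1,[0.009,0.04,0],[0,0,0]],[-1,[0.017,0.075,0],[0,0,0]],[-1,[0.025,0.11,0],[0,0,0]],[-1,[0.033,0.145,0],[0,0,0]],[-1,[0.041,0.18,0],[0,0,0]],[-1,[0.048,0.215,0],[0,0,0]],[-1,[0.055,0.245,0],[0,0,0]],[-1,[0.061,0.272,0],[0,0,0]],[-1,[0.064,0.285,0],[0,0,0]]]'
python3 -m pendant '[[-1,[0.001,0.006,0],[0,0,0]],[-1,[0.0015,0.009,0],[0,0,0]],[-1,[0.0015,0.009,0],[0,0,0]],[-1,[0.0015,0.009,0],[0,0,0]],[-1,[0.0015,0.009,0],[0,0,0]]]'
cat > v.py <<'E'
import sys,cv2,numpy as np
from plant import viewer
def c(im,x,y):
    k=cv2.resize(im[y:y+120,x:x+80],None,fx=5,fy=5,interpolation=cv2.INTER_CUBIC)
    for i in range(0,80,10):
        cv2.putText(k,str(x+i),(i*5,8),0,.3,(0,0,255)); cv2.line(k,(i*5,10),(i*5,14),(0,0,255))
    for i in range(10,120,10):
        cv2.putText(k,str(y+i),(0,i*5+4),0,.3,(0,0,255)); cv2.line(k,(20,i*5),(24,i*5),(0,0,255))
    return k
s=viewer.snapshot("scene")[:,:,::-1];d=viewer.snapshot("side")[:,:,::-1]
n=sys.argv[1];cv2.imwrite(f"pics/s{n}.png",s);cv2.imwrite(f"pics/d{n}.png",d)
cv2.imwrite(f"pics/v{n}.png",np.hstack([c(s,285,160),c(d,262,90)]))
E
python3 v.py 1
```

```text
clock: 5.2
tool_pos: [0.5443, -0.2006, 0.2259]
orientation: [180.0, 0.2, -15.9]
force: [0.2, -0.0, -1.3]
opening: 0.0193
gripper_force: 30.0
clock: 5.62
tool_pos: [0.545, -0.2057, 0.2275]
orientation: [-180.0, 0.0, -15.7]
force: [-0.0, -0.9, -1.0]
opening: 0.0192
gripper_force: 30.0
```

View pics/v1.png

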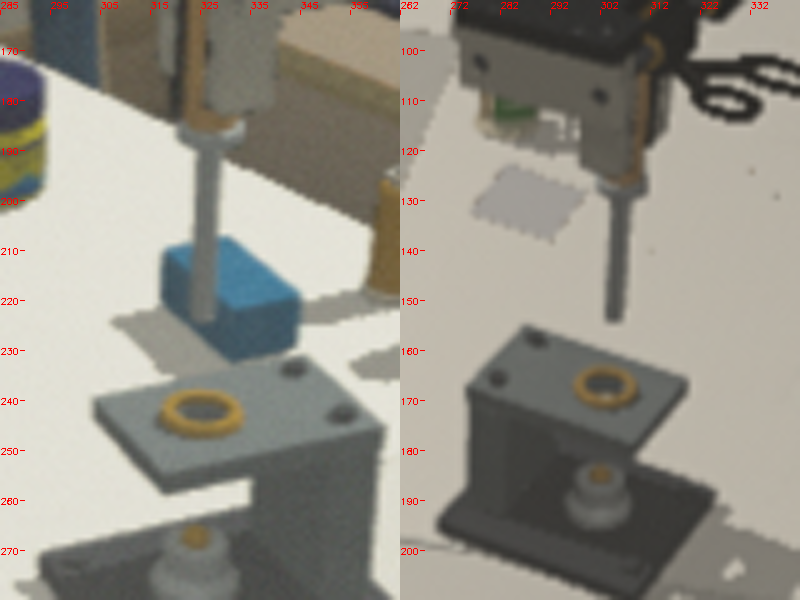

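The tip's end centre is at about (325.6,223.2) in the scene picture and (304.8,153.6) in the side picture. The bush centre is at about (325.3,241.8) and (303.0,167). Next I'll triangulate the tip and refine the bush by fitting its brass outline and hole.

```bash
cat > fit.py <<'E'
from h import *
import cv2
S=viewer.camera_params("scene");D=viewer.camera_params("side")
cams=[(S,"pics/scene0.png",(310,232,341,252)),(D,"pics/side0.png",(293,158,314,176))]
th=np.linspace(0,2*np.pi,90)
def circ(p,x,y,z,r): return np.array([proj(p,[x+r*np.cos(t),y+r*np.sin(t),z]) for t in th])
meas=[]
for p,f,(x0,y0,x1,y1) in cams:
    im=cv2.imread(f)[y0:y1,x0:x1]; im=cv2.resize(im,None,fx=8,fy=8,interpolation=cv2.INTER_CUBIC)
    hsv=cv2.cvtColor(im,cv2.COLOR_BGR2HSV)
    m=((hsv[...,1]>95)&(hsv[...,0]>8)&(hsv[...,0]<30)&(hsv[...,2]>70)).astype(np.uint8)
    c=max(cv2.findContours(m,cv2.RETR_EXTERNAL,cv2.CHAIN_APPROX_NONE)[0],key=len)[:,0]
    b=np.array([c[:,0].min(),c[:,0].max()+1,c[:,1].min(),c[:,1].max()+1])/8-.5
    b+=[x0,x0,y0,y0]; meas.append(b)
def model(p,q):
    P=np.vstack([circ(p,*q[:2],.095,.017),circ(p,*q[:2],.09,.017)])
    return np.array([P[:,0].min(),P[:,0].max(),P[:,1].min(),P[:,1].max()])
def f(q): return np.concatenate([model(c[0],q)-b for c,b in zip(cams,meas)])
r=least_squares(f,[.5454,-.2069]);print("bush",r.x.round(4),r.fun.round(1))
for i in (0,1):
    q=least_squares(lambda q:model(cams[i][0],q)-meas[i],[.5454,-.2069]);print(" cam",i,q.x.round(4),q.fun.round(2))
E
python3 - <<'E'
from fit import *
for k,a,b in[("tip",(325.6,223.2),(304.8,153.6)),("shtop",(326.4,190),(306.2,129))]:
    X,e=tri([(S,a),(D,b)]);print(k,X,e)
    for i,(p,u) in enumerate([(S,a),(D,b)]): print(i,"at z tip",tri([(p,u)],.1365 if k=="tip" else X[2])[0])
# shank axis by edges per row (midline), both cameras
for p,f,rows,xs in[(S,"pics/s1.png",range(193,221,3),(318,335)),(D,"pics/d1.png",range(132,152,2),(296,316))]:
    im=cv2.GaussianBlur(cv2.imread(f,0),(3,3),0).astype(float); L=[]
    for y in rows:
        g=np.diff(im[y,xs[0]:xs[1]]);a=np.argmin(g);bb=a+np.argmax(g[a:]);L.append((y,a+xs[0]+.5,bb+xs[0]+.5))
    print(L)
E
```

```text
bush [ 0.5463 -0.2064] [-1.   0.5  0.1  1.9 -1.4  0.  -0.7  1.3]
 cam 0 [ 0.5494 -0.2037] [-0.73  0.73 -0.92  0.82]
 cam 1 [ 0.5449 -0.2082] [-0.68  0.68 -1.01  0.94]
tip [ 0.5432 -0.2078  0.1365] [-0.6  0.5 -0.7 -0.8]
0 at z tip [ 0.5458 -0.2069]
1 at z tip [ 0.5409 -0.2048]
shtop [ 0.5427 -0.2072  0.2061] [-0.3  0.3 -0.4 -0.5]
0 at z tip [ 0.5442 -0.2066]
1 at z tip [ 0.5415 -0.2052]
[(193, np.float64(323.5), np.float64(328.5)), (196, np.float64(323.5), np.float64(328.5)), (199, np.float64(323.5), np.float64(328.5)), (202, np.float64(323.5), np.float64(328.5)), (205, np.float64(323.5), np.float64(328.5)), (208, np.float64(322.5), np.float64(331.5)), (211, np.float64(318.5), np.float64(333.5)), (214, np.float64(318.5), np.float64(321.5)), (217, np.float64(318.5), np.float64(322.5)), (220, np.float64(318.5), np.float64(322.5))]
[(132, np.float64(303.5), np.float64(307.5)), (134, np.float64(303.5), np.float64(307.5)), (136, np.float64(303.5), np.float64(307.5)), (138, np.float64(303.5), np.float64(307.5)), (140, np.float64(303.5), np.float64(307.5)), (142, np.float64(303.5), np.float64(307.5)), (144, np.float64(302.5), np.float64(306.5)), (146, np.float64(302.5), np.float64(306.5)), (148, np.float64(302.5), np.float64(306.5)), (150, np.float64(302.5), np.float64(306.5))]
```

```bash
python3 -m pendant '[[-1,[0.001,-0.001,0.004],[0,0,0]],[-1,[0.002,-0.0016,0.012],[0,0,0]],[-1,[0.002,-0.0016,0.02],[0,0,0]],[-1,[0.002,-0.0016,0.026],[0,0,0]],[-1,[0.002,-0.0016,0.028],[0,0,0]],[-1,[0.002,-0.0016,0.028],[0,0,0]],[-1,[0.002,-0.0016,0.028],[0,0,0]],[-1,[0.002,-0.0016,0.028],[0,0,0]]]'
python3 - <<'E'
from h import *
import cv2
s=viewer.snapshot("scene");d=viewer.snapshot("side");p=viewer.camera_params("wrist");w=viewer.snapshot("wrist")
np.save("w2.npy",p["extrinsics"])
for n,i in zip("sdw",(s,d,w)):cv2.imwrite(f"pics/{n}2.png",i[:,:,::-1])
S=viewer.camera_params("scene");D=viewer.camera_params("side")
print([proj(p,[.5458,-.2067,z]).round(1).tolist() for z in(.04,.095,.1085)])
def c(im,x,y,w,h,k):
    q=cv2.resize(im[y:y+h,x:x+w,::-1],None,fx=k,fy=k,interpolation=cv2.INTER_CUBIC)
    for i in range(0,w,5): cv2.line(q,(i*k,0),(i*k,10 if i%10==0 else 5),(0,0,255))
    for i in range(0,h,5): cv2.line(q,(0,i*k),(10 if i%10==0 else 5,i*k),(0,0,255))
    return q
u,v=proj(p,[.5458,-.2067,.10]).astype(int);print(u-33,v-25)
top=np.hstack([c(s,305,200,40,50,10)[:300*2],c(d,283,135,40,50,10)])
cv2.imwrite("pics/v2.png",top)
cv2.imwrite("pics/vw2.png",c(w,u-50,v-45,100,75,8))
print(u-50,v-45)
E
```

```text
clock: 6.38
tool_pos: [0.5475, -0.2058, 0.1998]
orientation: [180.0, -0.0, -15.7]
force: [-0.4, 0.4, -0.5]
opening: 0.0192
gripper_force: 30.0
[[280.7, 197.3], [281.0, 214.6], [281.0, 219.9]]
247 191
230 171
```

View pics/v2.png

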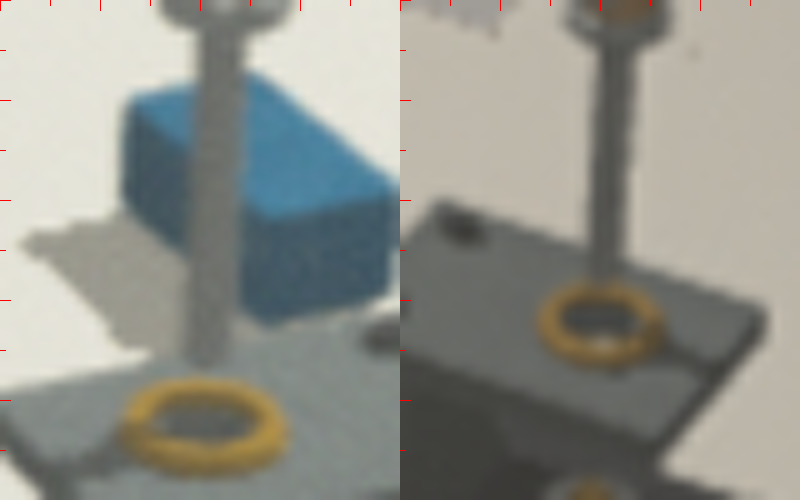

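View pics/vw2.png

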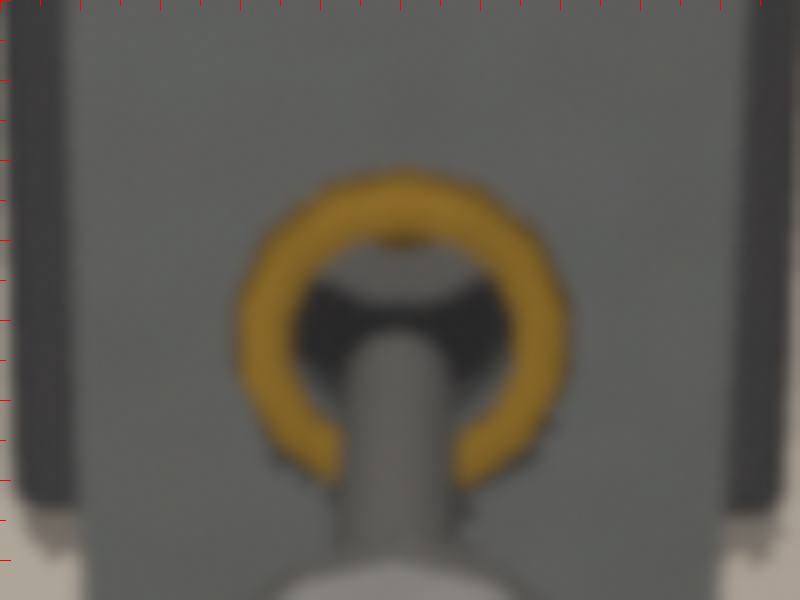

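The wrist crop shows the bush's outer edge from x 237 to 570, with its top at 170. The shank spans 347 to 447 and its far end is at row 325, so the punch sits about 0.7 mm left of the bore. The scene and side crops show the tip centre at about (207,357) and (604,278). The bush spans x 124–288, y 378–475 and x 540–663, y 283–367.

```bash
cat > fit2.py <<'E'
from h import *
S=viewer.camera_params("scene");D=viewer.camera_params("side");W=viewer.camera_params("wrist");W["extrinsics"]=np.load("w2.npy")
th=np.linspace(0,2*np.pi,180)
def circ(p,q,z,r): return np.array([proj(p,[q[0]+r*np.cos(t),q[1]+r*np.sin(t),z]) for t in th])
def ext(P): return np.array([P[:,0].min(),P[:,0].max(),P[:,1].min(),P[:,1].max()])
h=.5
B={"S":(S,np.array([305+12.4,305+28.8,200+37.8,200+47.5])-h),"D":(D,np.array([283+14,283+26.3,135+28.3,135+36.7])-h)}
Wt=np.array([230+237/8,230+570/8,171+170/8])-h
mb=lambda p,q:ext(np.vstack([circ(p,q,.095,.017),circ(p,q,.09,.017)]))
fw=lambda q:(ext(circ(W,q,.095,.017))[:3]-Wt)
r=least_squares(fw,[.5458,-.2067]);print("bush W",r.x.round(4),r.fun.round(2)); bw=r.x
fs=lambda q:np.concatenate([mb(p,q)-m for p,m in B.values()])
r=least_squares(fs,[.5458,-.2067]);print("bush SD",r.x.round(4),r.fun.round(2)); bs=r.x
for zt in(.1075,.109):
    Tt=np.array([230+347/8,230+447/8,171+325/8])-h
    tw=least_squares(lambda q:ext(circ(W,q,zt,.005))[:3]-Tt,[.5458,-.2067])
    print(zt,"tip W",tw.x.round(4),tw.fun.round(2))
    o=[(S,np.array([325.7,235.7])-h),(D,np.array([303.4,162.8])-h)]
    t=tri(o,zt);print("  tip SD",*t)
    Rt=R.from_euler("xyz",[180,0,-15.7],degrees=True)
    for n,d in(("W",bw-tw.x),("SD",bs-t[0])): print("   move",n,(Rt.inv().apply([*d,0])*1000).round(2))
print(tri([(S,np.array([325.7,235.7])-h),(D,np.array([303.4,162.8])-h)]))
E
python3 fit2.py
```

```text
bush W [ 0.5469 -0.2062] [-1.42  1.42  0.05]
bush SD [ 0.5463 -0.2067] [-0.89  0.36  0.45  1.69 -1.36 -0.16 -0.29  0.89]
0.1075 tip W [ 0.5475 -0.2057] [-0.59  0.59  0.01]
  tip SD [ 0.5463 -0.2061] [-0.3  1.1 -0.7  0.3]
   move W [-0.5   0.62  0.  ]
   move SD [0.2  0.56 0.  ]
0.109 tip W [ 0.5479 -0.2058] [-0.63  0.63  0.01]
  tip SD [ 0.5458 -0.2064] [-0.3  0.5 -0.5 -0.3]
   move W [-0.94  0.62  0.  ]
   move SD [0.6  0.13 0.  ]
(array([ 0.5456, -0.2065,  0.1096]), array([-0.4,  0.3, -0.4, -0.5]))
```

```bash
python3 -m pendant '[[-1,[0,0.0005,0.0],[0,0,0]],[-1,[0,0.0005,0.003],[0,0,0]],[-1,[0,0.0005,0.009],[0,0,0]],[-1,[0,0.0005,0.017],[0,0,0]],[-1,[0,0.0005,0.025],[0,0,0]],[-1,[0,0.0005,0.034],[0,0,0]],[-1,[0,0.0005,0.043],[0,0,0]],[-1,[0,0.0005,0.051],[0,0,0]],[-1,[0,0.0005,0.056],[0,0,0]],[-1,[0,0.0005,0.058],[0,0,0]]]'
python3 -m pendant '[[-1,[0,0,0],[0,0,0]],[-1,[0,0,0],[0,0,0]],[-1,[0,0,0],[0,0,0]],[-1,[0,0,0],[0,0,0]]]'
python3 - <<'E'
from h import *
import cv2
s=viewer.snapshot("scene");d=viewer.snapshot("side");p=viewer.camera_params("wrist");w=viewer.snapshot("wrist")
print(sensors.get_obs()["tool_pos"],sensors.get_obs()["force"])
u,v=proj(p,[.546,-.2067,.095]).astype(int)
c=lambda im,x,y:cv2.resize(im[y:y+60,x:x+33,::-1],None,fx=8,fy=8,interpolation=cv2.INTER_CUBIC)
cv2.imwrite("pics/v3.png",np.hstack([c(s,309,225),c(d,287,150),c(w,u-16,v-35)]))
print(u-16,v-35)
E
```

```text
clock: 7.37
tool_pos: [0.5466, -0.2061, 0.1402]
orientation: [180.0, 0.1, -15.8]
force: [0.0, -0.3, -0.9]
opening: 0.0196
gripper_force: 30.0
clock: 7.7
tool_pos: [0.5474, -0.2062, 0.1421]
orientation: [-180.0, -0.1, -15.7]
force: [-0.1, -0.7, -0.9]
opening: 0.0193
gripper_force: 30.0
[ 0.54729282 -0.20613111  0.14190957] [-0.78991165 -0.71947108 -0.94929799]
264 206
```

View pics/v3.png

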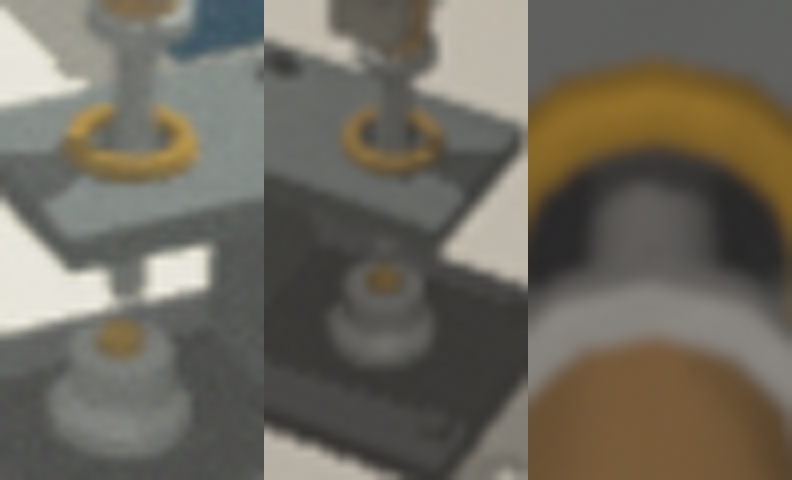

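In the scene crop the shank is centred in the bush (134 against 131), with the tip centre at (126,296) above the stud at (122,336). In the side and wrist crops it is centred too (395 against 392, and 657 against 657). A quick height check, then hand in.

```bash
python3 - <<'E'
from h import *
S=viewer.camera_params("scene")
q=[.5458,-.2067]
print([(z,(proj(S,[*q,z])-proj(S,[*q,.04])).round(2).tolist()) for z in(.045,.05,.055)],sensors.get_obs()["qvel"].round(2))
E
```

```text
[(0.045, [0.1, -2.15]), (0.05, [0.2, -4.3]), (0.055, [0.3, -6.47])] [ 0.06  0.17 -0.11 -0.03 -0.01 -0.  ]
```

Measured −5.0 px, which puts the tip about 11.5 mm above the stud, centred and with no contact force.

```bash
python3 -c "from plant import workorder; print(workorder.close_job())"
```

```text
the job is handed in; nothing more can be done
None
```

I handed the job in with the punch held upright and still through the bush, its tip measured about 11 mm above the stud and centred within about 1 mm; I saw no sign of contact with the jig, and the hand-in returned no verdict.

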